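# Break down two trial-fit stacks to their inspection stations

## Task

Take the two little stacks of sensor parts apart and set every part flat and centred at its own station, the same way up as it stands now: the steel flange ring over the pin of the pin plate, the square spacer down on the floor of the square tray, the glass float down on the floor of the round dish, and the rubber grommet on top of the plinth. Set the glass float down gently, never let it drop, and leave the calliper where it lies.

Things in the scene. Friction and masses are not known exactly. Their poses are not given: they have to be found in the camera images.
- flange_ring: stainless flange ring, round, 62 mm outside, 32 mm bore, 20 mm thick, six dark bolt holes marked on top, about 0.34 kg. One of the two lower parts: it starts flat on the table with either the float or the grommet standing on it; origin at the centre of its underside, z up
- spacer: green anodized spacer, a square block 50 x 50 mm, 20 mm thick, with a 20 mm hole through its middle, about 0.12 kg. The other lower part: it starts flat on the table, carrying whichever of float and grommet the ring does not; origin at the centre of its underside, z up, x and y square to its sides
- float: frosted glass float, a pale bluish squat barrel 46 mm in diameter and 28 mm high (46 mm diameter from 5 to 23 mm up, flat ends 40 mm across), about 45 g. Starts on top of the ring or of the spacer, its underside 20 mm above the table; origin at the centre of its underside, z up
- grommet: black rubber grommet, a round spool 42 mm in diameter and 18 mm high with a groove round its middle (36 mm diameter from 6 to 12 mm up) and a 16 mm bore, about 25 g. Starts on top of the ring or of the spacer, its underside 20 mm above the table; origin at the centre of its underside, z up
- pin_plate: station of the flange ring: fixed white disc 72 mm in diameter, 5 mm thick, with an upright dark pin in its centre, 12 mm in diameter, reaching 12 mm above the disc; origin at the centre of its underside, z up. The set-down surface is 5 mm above the table
- square_tray: station of the spacer: fixed white square tray, 82 mm outside, 74 mm inside, floor 4 mm above the table, rim 8 mm above the table; origin at the centre of its underside, z up, x and y square to its sides
- round_dish: station of the float: fixed white round dish with a thin black liner on its floor, 74 mm outside, 66 mm inside, floor 4 mm above the table, rim 8 mm above the table; origin at the centre of its underside, z up
- plinth: station of the grommet: fixed plain white round plinth, 60 mm in diameter, flat top 25 mm above the table; origin at the centre of its underside, z up
- calliper: bystander, to be left alone: loose digital calliper lying flat, 170 mm long along its x, up to 11 mm high; near its +x end two jaws reach 40 mm towards its -y; origin at the middle of its beam, on the underside
Things that resemble listed ones, but are neither listed nor needed, are in the scene too. What is shaped like the flange_ring but blue or red is not meant.

How it is judged:
At the end, for the whole second after the job is handed in: Ring flat on the pin plate round the pin (centres within 11 mm), spacer flat in the square tray (14 mm), float upright in the round dish (12 mm), grommet flat on the plinth (12 mm); each within 2.5 mm of seated height, tilt under 0.08 rad, same way up, released, at rest (horizontal distance between flange_ring and pin_plate below 0.011 m and z of flange_ring in the frame of pin_plate between 0.0025 and 0.0075 m and angle between each of flange_ring, spacer, float, grommet's own z axis and vertical below 0.08 rad and linear speed of each of flange_ring, spacer, float, grommet below 0.02 m/s and horizontal distance between spacer and square_tray below 0.014 m and z of spacer in the frame of square_tray between 0.0015 and 0.0065 m and horizontal distance between float and round_dish below 0.012 m and z of float in the frame of round_dish between 0.0015 and 0.0065 m and horizontal distance between grommet and plinth below 0.012 m and z of grommet in the frame of plinth between 0.0225 and 0.0275 m); the robot touches nothing.
It fails at once if the glass float is dropped: it moves faster than 0.6 m/s with no finger touching it (a fall of about 18 mm) (linear speed of float above 0.6 m/s and contact force between the fingers and float below 0.05 N).
It fails at once if the calliper is moved more than 15 mm (distance of calliper from where it was at the start of the episode above 0.015 m).
It also fails if it takes over 99 s, if anything falls off the work surface, if the arm or the gripper's body presses on something with over 40 N, if the wrist force passes 120 N, or if a joint passes its speed limit or range.

## Robot

A 6-joint arm with a two-finger parallel gripper is mounted at the origin on the work surface. World frame = base frame: x ahead of the robot, y to its left, z up, the work surface at z = 0. Lengths are in m, angles in rad, forces in N, time in s.
With the tool pointing down it reaches from about 0.225 to 0.875 m from the base axis. Payload 3.4 kg.
Tool frame: the origin (TCP) lies midway between the tips of the shut fingers; the grasp point (between the pads) lies 19 mm behind it (manip.pinch_z is the distance from the TCP to the grasp point, in m); z points along the fingers, y is the line along which they close (so a half turn about z gives the same grasp; the last joint's range is limited). The gripper opens to 85 mm and grips with 20 to 120 N. Pads are 22 mm wide; open, the fingers measure 114 mm over their backs; the gripper's body (76 mm by 85 mm) begins 54 mm behind the grasp point. The pads swing forward as they close: fully open they stand 13 mm farther back than shut.
Start: joints at [1.095, 0.276, 1.505, -0, 1.361, -0.121], TCP at [0.2, 0.539, 0.231] pointing down, gripper open.
Joint ranges: [-2.89, 2.89], [-0.75, 2.08], [0.22, 2.7], [-1.18, 4.32], [0.11, 2.71], [-2.7, 2.7]. Speed limits (rad/s): [2.57, 2.57, 3.14, 3.14, 3.14, 3.14].

## Interface

Orientations are given as a unit quaternion [w, x, y, z].
In Python, from rig import manip gives the robot as it stands.
- The arm moves only by the tool carry_out, never from a script. Its arguments are lists of equal length, an entry for each row: "delta_pos": the shift along the tool's x, y, z scaled (see below), a list of three; "turn": the turn, a rotation vector about the tool's x, y, z scaled (see below), a list of three; "claw": the closure, from -1 (fully open) to 1 (shut). A call has 1 to 12 rows; each row is the pose to reach, as a shift and turn from the pose commanded when the call began, along the tool's axes at that moment; what a row does not reach only later rows make up. The controller multiplies each number of a shift by 400 mm and each number of a turn by 30 degrees. A row lasts 1/10 s, in which the tool goes at most 50 mm and 8.59 degrees, less where a joint would pass 70% of its speed; a pose out of reach is approached as far as the arm can. A call with a number of a shift or a turn outside -1 to 1 is refused whole. A call with a gripper value outside its range is refused whole. The fingers move at their own pace and stop on an object; "force" is the grip in N (left out, the last holds). Time passes only in rows, so rows that repeat a pose let the fingers close. It gives the time, the measured TCP pose, the force, the opening and the grip force at its end, in the units of the state.
- manip.get_state(): the state, without advancing time (a new reading comes with each control period).
- manip.get_image(name): name is "scene" or "top" or "wrist"; returns a dict with "image" (420x560x3 uint8, red, green, blue), "z_map" (420x560 float32, m along the optical axis (not along the pixel's ray), 0 where there is no reading), "fx", "fy", "cx", "cy" (pixels), "world_to_cam" (4x4, takes a point from world to camera coordinates). Camera axes: x right, y down, z forward; pixel columns grow to the right and rows downward; lengths in m; the calibration is good to about 2 mm. The wrist camera is an equidistant fisheye: a pixel r from the principal point sees the ray r / f radians off the axis. A picture is of the moment at which its call begins.
- manip.sign_off(): hands the job in; it is judged then, once.
Trained networks look in the newest picture that a camera, given by its name, has taken for a name from the list of things; names that differ only in an ending like _2 or _b are one class to them, and where a whole thing is asked for, a point or a joint stands for the part that bears it (a point fixed in the world has none). Each returns a list of dicts, best first, with "score" (0 to 1); they miss things now and then, are a little off and sometimes report something else, mostly with a low value. They report only what shows in the picture. A call takes as long as a camera call. They do not tell look-alikes from the thing itself.
- manip.spot_in(camera, query): "point" ([x, y, z] in m, in world coordinates, good to about 4 mm: the middle of the surface that is visible of it).
- manip.place_of(camera, query): "point" ([x, y, z] in m, in world coordinates, good to about 4 mm: a listed point, or the origin of a listed thing).
The state is a dict: "clock": time; "qpos": joint angles; "qd": joint speeds; "effort": joint torques, N m; "position": TCP position; "ee_rot": TCP orientation; "contact_force": force on the tool from outside, world axes, zero at the start; "moment": the same for the moment, N m; "width": finger opening in m; "gripper_force": force on a finger pad.
Only numpy, scipy, OpenCV 4.12 (cv2) and the standard library are available. Lean on these libraries where they do the work, as an engineer would, in place of code of your own. Each camera call takes 0.05 s, during which the arm holds its last target. There are 200 camera calls.

## Working session

There is one attempt and no reset: what is moved stays moved. The work goes in short steps, Python scripts to look and compute and a tool call to move; the robot and the scene stay as the last step left them, time stands still between calls to the robot, and variables do not carry over. Pictures are saved under pics/ and viewed, at most 14 in all, crops included, and the job is handed in when it is done.

Besides the shell and the picture viewer there is one more tool, called after "Request:" in YAML: its name, and indented under it one key for each argument. carry_out: Moves the arm, as the interface text tells. Shifts and turns lie within -1 to 1; 1 stands for 400 mm of shift or 30 degrees of turn. Its arguments: {"type":"object","properties":{"delta_pos":{"type":"array","items":{"type":"array","items":{"type":"number","minimum":-1,"maximum":1}}},"turn":{"type":"array","items":{"type":"array","items":{"type":"number","minimum":-1,"maximum":1}}},"claw":{"type":"array","items":{"type":"number"}},"force":{"type":"number"}},"required":["delta_pos","turn","claw"]}

```bash
ls; mkdir -p pics; cat > h.py <<'E'
import numpy as np, cv2
from rig import manip
def snap(cam,name):
    d=manip.get_image(cam); cv2.imwrite(f'pics/{name}.png',cv2.cvtColor(d['image'],cv2.COLOR_RGB2BGR)); return d
E
python3 - <<'E'
from h import *
s=manip.get_state(); print(s['clock'],s['position'],s['ee_rot'],s['width'],manip.pinch_z)
for c in('top','scene'):
    d=snap(c,c+'0'); print(c,d['fx'],d['cx'],d['cy'],np.round(d['world_to_cam'],3).tolist())
    for q in 'flange_ring spacer float grommet pin_plate square_tray round_dish plinth calliper'.split():
        print(q,[(np.round(r['point'],3).tolist(),round(r['score'],2)) for r in manip.place_of(c,q)])
a=cv2.imread('pics/top0.png');b=cv2.imread('pics/scene0.png')
print(manip.get_state()['clock'])
E
```

```text
pics
0.0 [0.19953004 0.5387144  0.23039806] [-2.66192971e-04  1.76480276e-01  9.84303724e-01 -9.05241584e-04] 0.08524746332310291 0.0187
top 473.9518152750099 278.132216483353 199.36324800966446 [[0.01, -1.0, -0.006, 0.02], [-0.987, -0.009, -0.163, 0.608], [0.163, 0.007, -0.987, 0.853], [0.0, 0.0, 0.0, 1.0]]
flange_ring [([0.714, -0.245, -0.001], 0.94), ([0.644, -0.031, -0.004], 0.88), ([0.796, -0.135, -0.003], 0.83), ([0.763, -0.044, -0.001], 0.6), ([0.546, -0.112, 0.002], 0.59)]
spacer [([0.636, 0.111, 0.003], 0.76)]
float [([0.647, -0.033, 0.021], 0.89)]
grommet [([0.638, 0.108, 0.019], 0.78)]
pin_plate [([0.605, -0.219, -0.002], 0.81)]
square_tray [([0.469, -0.224, 0.003], 0.7)]
round_dish [([0.438, -0.059, 0.005], 0.75)]
plinth [([0.446, 0.11, 0.001], 0.96)]
calliper [([0.516, 0.323, 0.004], 0.82)]
scene 466.15214664855876 285.4582371926159 204.20189102802024 [[-0.514, 0.858, 0.001, 0.296], [0.74, 0.444, -0.506, -0.443], [-0.434, -0.259, -0.863, 1.372], [0.0, 0.0, 0.0, 1.0]]
flange_ring [([0.799, -0.134, -0.0], 0.89), ([0.55, -0.108, -0.002], 0.79), ([0.764, -0.043, 0.003], 0.77), ([0.642, -0.03, -0.001], 0.66), ([0.717, -0.238, -0.001], 0.61)]
spacer [([0.633, 0.107, 0.001], 0.69), ([0.603, -0.215, 0.001], 0.15)]
float [([0.645, -0.033, 0.02], 0.67)]
grommet [([0.633, 0.109, 0.022], 0.63)]
pin_plate [([0.603, -0.218, 0.0], 0.98)]
square_tray [([0.464, -0.218, -0.005], 0.63)]
round_dish [([0.444, -0.059, -0.0], 0.77)]
plinth [([0.443, 0.119, 0.006], 0.65)]
calliper [([0.511, 0.324, -0.006], 0.78)]
1.0
```

View pics/top0.png

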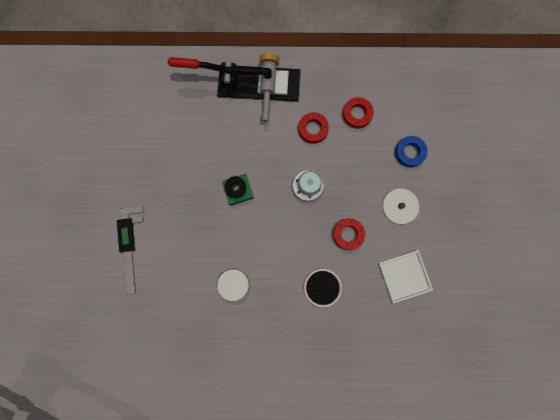

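View pics/scene0.png

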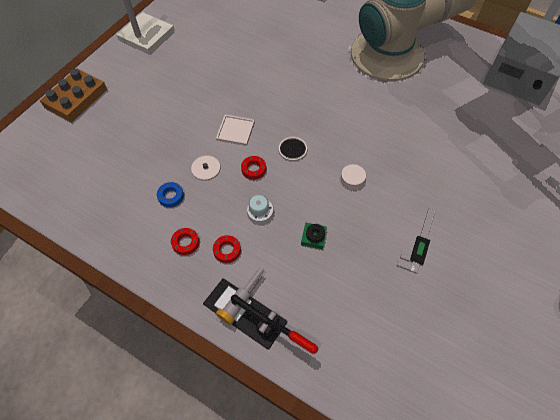

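The float stands on the steel ring (top view, px 310,183). The grommet stands on the green spacer (235,187). The stations are the pin plate (401,206), tray (406,277), dish (323,288) and plinth (233,286), and the red and blue rings are decoys. Next I'll measure these from the depth of both views.

```bash
cat >> h.py <<'E'
def cloud(d):
    z=d['z_map']; v,u=np.mgrid[:z.shape[0],:z.shape[1]]
    P=np.stack([(u-d['cx'])/d['fx']*z,(v-d['cy'])/d['fy']*z,z],-1)
    T=np.linalg.inv(d['world_to_cam']); W=P@T[:3,:3].T+T[:3,3]; W[z==0]=9; return W
E
python3 - <<'E'
from h import *
T={'stackA(float/ring)':(.645,-.032),'stackB(grom/spacer)':(.635,.109),'pin':(.604,-.218),'tray':(.467,-.221),'dish':(.441,-.059),'plinth':(.445,.113)}
for c in('top','scene'):
    d=manip.get_image(c); W=cloud(d); I=d['image'].astype(int)
    for n,(x,y) in T.items():
        m=np.hypot(W[...,0]-x,W[...,1]-y)<.062; t=np.median(W[m&(W[...,2]<.004)][:,2])
        print(c,n,'table',round(t,4))
        for lo,hi in((.003,.012),(.014,.023),(.023,.03),(.033,.041),(.043,.055)):
            k=m&(W[...,2]>lo)&(W[...,2]<hi)
            if k.sum()<25: continue
            p=W[k]; e,r,a=cv2.minAreaRect((p[:,:2]*1e3).astype(np.float32))
            print('  ',lo,k.sum(),'rect c',np.round(e,1),np.round(r,1),round(a,1),'mean',np.round(p.mean(0)*1e3,1))
    g=(I[...,1]>I[...,0]+25)&(I[...,1]>I[...,2]+10)&(np.hypot(W[...,0]-.635,W[...,1]-.109)<.06)
    p=W[g]; print('green',g.sum(),cv2.minAreaRect((p[:,:2]*1e3).astype(np.float32)),np.median(p[:,2]))
E
```

```text
top stackA(float/ring) table -0.0005
   0.003 57 rect c [649.3 -34.4] [112.  107.4] 4.0 mean [631.7 -31.7   4.9]
   0.014 284 rect c [643.  -32.8] [61.1 59.7] 1.0 mean [634.7 -27.2  19.1]
   0.043 407 rect c [643.8 -35.1] [42.7 43.5] 89.2 mean [642.7 -34.7  47.2]
top stackB(grom/spacer) table -0.0006
   0.003 48 rect c [619.2 108.5] [ 90.5 113.1] 12.4 mean [619.6 108.8   5.7]
   0.014 280 rect c [634.5 106.5] [50.4 49.8] 18.7 mean [629.3 100.3  19.1]
   0.023 26 rect c [635.  107.1] [38.  43.7] 8.6 mean [626.3 106.8  25.1]
   0.033 304 rect c [635.9 110.2] [40.1 39.4] 2.0 mean [635.3 110.1  37.1]
top pin table -0.0001
   0.003 851 rect c [ 605.3 -216.1] [110.8 105.3] 41.1 mean [ 604.  -218.3    5.1]
   0.014 28 rect c [ 604. -219.] [ 9.9 10.2] 81.6 mean [ 604.  -218.9   16.8]
top tray table 0.0009
   0.003 1332 rect c [ 463.5 -222.5] [102.5 117. ] 32.5 mean [ 466.  -223.3    5.4]
top dish table 0.0
   0.003 918 rect c [443.8 -65.9] [111.8 106.3] 27.2 mean [442.6 -62.7   5.4]
top plinth table -0.0005
   0.003 56 rect c [444.4 111.3] [119.6 107.5] 33.9 mean [442.5 110.6   4.6]
   0.014
[... 960 characters left out ...]
cene pin table -0.0002
   0.003 433 rect c [ 599.6 -217.8] [104.3  99.4] 13.7 mean [ 606.3 -213.9    4.9]
scene tray table 0.0007
   0.003 527 rect c [ 474.2 -218.7] [103.7 113.3] 29.6 mean [ 468.3 -218.3    5.4]
scene dish table -0.0002
   0.003 405 rect c [439.9 -67.8] [ 96.6 114.2] 78.3 mean [443.7 -57.3   5.4]
scene plinth table -0.0006
   0.003 85 rect c [445.1 115.5] [107.8 107.7] 39.2 mean [460.1 121.3   6.2]
   0.014 138 rect c [449.2 115.2] [61.  58.3] 26.3 mean [454.5 116.6  20.8]
   0.023 305 rect c [449.4 114.7] [58.7 57.7] 55.8 mean [450.  115.7  25. ]
green 218 ((631.9619140625, 108.23039245605469), (61.631370544433594, 51.29056167602539), 18.35325813293457) 0.01856361136412288
```

Request:
carry_out:
  delta_pos:
    - [-0.775,-0.475,0]
    - [-0.775,-0.475,0]
    - [-0.775,-0.475,0]
    - [-0.775,-0.475,0]
    - [-0.775,-0.475,0]
    - [-0.775,-0.475,0]
    - [-0.775,-0.475,0]
    - [-0.775,-0.475,0]
    - [-0.775,-0.475,0]
    - [-0.775,-0.475,0]
  turn:
    - [0,0,1]
    - [0,0,1]
    - [0,0,1]
    - [0,0,1]
    - [0,0,1]
    - [0,0,1]
    - [0,0,1]
    - [0,0,1]
    - [0,0,1]
    - [0,0,1]
  claw: [-1,-1,-1,-1,-1,-1,-1,-1,-1,-1]
  force: 25

```text
clock: 2.1
position: [0.4238, 0.254, 0.2313]
ee_rot: [-0.001, 0.425, 0.905, 0.0]
contact_force: [0.5, 0.5, 0.1]
width: 0.0855
gripper_force: 0.0
```

```bash
cat >> h.py <<'E'
from scipy.spatial.transform import Rotation as R
def go(x,y,z,head=18.7):
    s=manip.get_state(); w,a,b,c=s['ee_rot']; r=R.from_quat([a,b,c,w]); M=r.as_matrix()
    D=M.T@(np.array([x,y,z])-s['position'])/.4
    h=np.radians(head); Y=np.array([np.cos(h),np.sin(h),0]); Z=np.array([0,0,-1.]); G=np.c_[np.cross(Y,Z),Y,Z]
    t=(r.inv()*R.from_matrix(G)).as_rotvec(degrees=True)/30
    print('t',round(s['clock'],2),'pos',np.round(s['position'],4),'w',round(s['width'],4),'gf',np.round(s['gripper_force'],1),'F',np.round(s['contact_force'],1),'| shift',np.round(D,4),'turn',np.round(t,3))
E
python3 -c "
from h import *
go(.645,-.0315,.15)"
```

```text
t 2.1 pos [0.4238 0.254  0.2313] w 0.0855 gf 0.0 F [0.5 0.5 0.1] | shift [-0.9027 -0.0297  0.202 ] turn [-0.001 -0.003  0.698]
```

Request:
carry_out:
  delta_pos:
    - [-0.903,-0.03,0.2]
    - [-0.903,-0.03,0.2]
    - [-0.903,-0.03,0.2]
    - [-0.903,-0.03,0.2]
    - [-0.903,-0.03,0.2]
    - [-0.903,-0.03,0.2]
    - [-0.903,-0.03,0.2]
    - [-0.903,-0.03,0.2]
    - [-0.903,-0.03,0.2]
    - [-0.903,-0.03,0.2]
    - [-0.903,-0.03,0.2]
  turn:
    - [0,0,0.698]
    - [0,0,0.698]
    - [0,0,0.698]
    - [0,0,0.698]
    - [0,0,0.698]
    - [0,0,0.698]
    - [0,0,0.698]
    - [0,0,0.698]
    - [0,0,0.698]
    - [0,0,0.698]
    - [0,0,0.698]
  claw: [-1,-1,-1,-1,-1,-1,-1,-1,-1,-1,-1]

```text
clock: 3.2
position: [0.6449, -0.0298, 0.1518]
ee_rot: [-0.0, 0.582, 0.813, 0.0]
contact_force: [0.4, -0.1, 0.1]
width: 0.0855
gripper_force: 0.0
```

```bash
python3 - <<'E'
from h import *
d=snap('wrist','w1'); print(d['fx'],d['cx'],d['cy'])
for q in('float','flange_ring'): print(q,[(np.round(r['point'],4).tolist(),round(r['score'],2)) for r in manip.place_of('wrist',q)][:3])
# expected pixel of points (equidistant)
def px(p):
    c=d['world_to_cam']@np.r_[p,1]; th=np.arctan2(np.hypot(c[0],c[1]),c[2]); k=d['fx']*th/np.hypot(c[0],c[1]); return np.round([d['cx']+k*c[0],d['cy']+k*c[1]],1)
for p in((.645,-.032,.048),(.645,-.032,.02),(.443,-.06,.008)): print(p,px(p))
go(.645,-.0315,.024)
E
```

```text
325.19226210127806 283.5299648948021 216.45919017966773
float [([0.6428, -0.0336, 0.0174], 0.79)]
flange_ring [([0.8006, -0.1312, -0.0043], 0.94), ([0.6451, -0.0269, -0.0012], 0.72), ([0.7151, -0.2386, -0.0014], 0.6)]
(0.645, -0.032, 0.048) [283.2 217.7]
(0.645, -0.032, 0.02) [283.2 207.4]
(0.443, -0.06, 0.008) [ 85.9 168.6]
t 3.35 pos [ 0.6453 -0.0307  0.1521] w 0.0855 gf 0.0 F [ 0.2 -0.2  1.3] | shift [-0.0017 -0.0016  0.3203] turn [ 0.002 -0.     0.005]
```

View pics/w1.png

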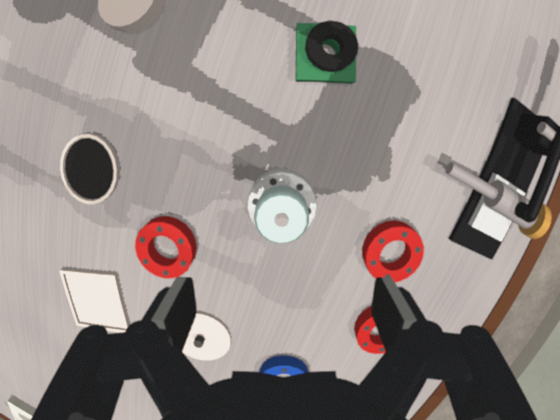

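The wrist view shows the float's top at (282,219). I predicted (283,218), so the position is good to about 1–2 mm. The way down is clear.

Request:
carry_out:
  delta_pos:
    - [-0.002,-0.002,0.12]
    - [-0.002,-0.002,0.22]
    - [-0.002,-0.002,0.28]
    - [-0.002,-0.002,0.32]
    - [-0.002,-0.002,0.32]
    - [-0.002,-0.002,0.32]
    - [-0.002,-0.002,0.32]
    - [-0.002,-0.002,0.32]
    - [-0.002,-0.002,0.32]
    - [-0.002,-0.002,0.32]
    - [-0.002,-0.002,0.32]
    - [-0.002,-0.002,0.32]
  turn:
    - [0,0,0]
    - [0,0,0]
    - [0,0,0]
    - [0,0,0]
    - [0,0,0]
    - [0,0,0]
    - [0,0,0]
    - [0,0,0]
    - [0,0,0]
    - [0,0,0]
    - [0,0,0]
    - [0,0,0]
  claw: [-1,-1,-1,-1,-1,1,1,1,1,1,1,1]
  force: 25

```text
clock: 4.55
position: [0.6463, -0.0333, 0.0251]
ee_rot: [0.001, 0.583, 0.813, 0.001]
contact_force: [-1.2, 0.8, 6.2]
width: 0.0447
gripper_force: 26.0
```

```bash
python3 -c "
from h import *
go(.645,-.0315,.024)"
```

```text
t 4.55 pos [ 0.6463 -0.0333  0.0251] w 0.0447 gf 26.0 F [-1.2  0.8  6.2] | shift [ 0.0054 -0.0017  0.0029] turn [0.005 0.002 0.001]
```

Request:
carry_out:
  delta_pos:
    - [0,0,-0.03]
    - [0,0,-0.1]
    - [0,0,-0.2]
    - [0,0,-0.25]
    - [0,0,-0.25]
  turn:
    - [0,0,0]
    - [0,0,0]
    - [0,0,0]
    - [0,0,0]
    - [0,0,0]
  claw: [1,1,1,1,1]

```text
clock: 5.05
position: [0.6479, -0.0338, 0.1279]
ee_rot: [0.004, 0.583, 0.813, 0.002]
contact_force: [0.1, 0.6, -0.2]
width: 0.0446
gripper_force: 25.9
```

```bash
python3 -c "
from h import *
go(.444,-.06,.12)"
```

```text
t 5.05 pos [ 0.6479 -0.0338  0.1279] w 0.0446 gf 25.9 F [ 0.1  0.6 -0.2] | shift [ 0.1017 -0.5039  0.0155] turn [0.014 0.008 0.001]
```

Request:
carry_out:
  delta_pos:
    - [0.025,-0.12,0.01]
    - [0.05,-0.24,0.01]
    - [0.075,-0.36,0.01]
    - [0.09,-0.45,0.01]
    - [0.102,-0.504,0.01]
    - [0.102,-0.504,0.01]
    - [0.102,-0.504,0.01]
  turn:
    - [0,0,0]
    - [0,0,0]
    - [0,0,0]
    - [0,0,0]
    - [0,0,0]
    - [0,0,0]
    - [0,0,0]
  claw: [1,1,1,1,1,1,1]

```text
clock: 5.75
position: [0.4414, -0.0595, 0.1191]
ee_rot: [0.0, 0.583, 0.813, 0.0]
contact_force: [0.3, -0.0, -1.0]
width: 0.0443
gripper_force: 26.0
```

```bash
python3 - <<'E'
from h import *
d=snap('wrist','w2'); print(d['fx'],d['cx'],d['cy'])
for q in('float','round_dish','square_tray','pin_plate'): print(q,[(np.round(r['point'],4).tolist(),round(r['score'],2)) for r in manip.place_of('wrist',q)][:2])
def px(p):
    c=d['world_to_cam']@np.r_[p,1]; th=np.arctan2(np.hypot(c[0],c[1]),c[2]); k=d['fx']*th/np.hypot(c[0],c[1]); return np.round([d['cx']+k*c[0],d['cy']+k*c[1]],1)
for n,p in dict(dish=(.444,-.06,.006),tray=(.467,-.2205,.006),pin=(.6055,-.2165,.017)).items(): print(n,px(p))
W=cloud(d) if 0 else None
go(.444,-.06,.011)
E
```

```text
325.19226210127806 283.5299648948021 216.45919017966773
float [([0.4414, -0.0589, 0.1121], 0.98)]
round_dish [([0.4424, -0.0591, -0.0005], 0.71)]
square_tray [([0.4651, -0.2253, 0.001], 0.6), ([0.6445, -0.0288, -0.0016], 0.44)]
pin_plate [([0.6067, -0.2169, 0.0018], 0.67)]
dish [286.7 213. ]
tray [257.9 357.3]
pin [377.2 385.1]
t 6.0 pos [ 0.4424 -0.0595  0.1191] w 0.0448 gf 26.0 F [ 0.3 -0.6 -1.1] | shift [-0.0026  0.0034  0.2702] turn [ 0.    -0.     0.002]
```

View pics/w2.png

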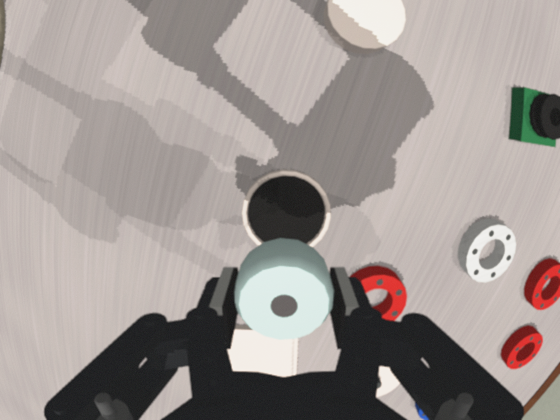

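Dish centre is at (287,213), as predicted, and the float is upright in the grip. Now lowering it.

Request:
carry_out:
  delta_pos:
    - [-0.002,0.004,0.1]
    - [-0.002,0.004,0.18]
    - [-0.002,0.004,0.22]
    - [-0.002,0.004,0.24]
    - [-0.002,0.004,0.255]
    - [-0.002,0.004,0.265]
    - [-0.002,0.004,0.27]
    - [-0.002,0.004,0.272]
    - [-0.002,0.004,0.272]
  turn:
    - [0,0,0]
    - [0,0,0]
    - [0,0,0]
    - [0,0,0]
    - [0,0,0]
    - [0,0,0]
    - [0,0,0]
    - [0,0,0]
    - [0,0,0]
  claw: [1,1,1,1,1,1,1,1,1]

```text
clock: 6.9
position: [0.4434, -0.0598, 0.0109]
ee_rot: [0.0, 0.583, 0.813, 0.0]
contact_force: [-0.2, 0.3, -0.8]
width: 0.045
gripper_force: 25.9
```

```bash
python3 -c "
from h import *
go(.444,-.06,.009)"
```

```text
t 6.9 pos [ 0.4434 -0.0598  0.0109] w 0.045 gf 25.9 F [-0.2  0.3 -0.8] | shift [-0.001   0.0011  0.0048] turn [0.002 0.001 0.001]
```

Request:
carry_out:
  delta_pos:
    - [0,0,0.003]
    - [0,0,0.005]
    - [0,0,0.005]
    - [0,0,0.005]
  turn:
    - [0,0,0]
    - [0,0,0]
    - [0,0,0]
    - [0,0,0]
  claw: [1,1,1,1]

```text
clock: 7.3
position: [0.4434, -0.0598, 0.0091]
ee_rot: [0.0, 0.583, 0.813, 0.0]
contact_force: [-2.0, -0.5, 5.1]
width: 0.0446
gripper_force: 26.5
```

Request:
carry_out:
  delta_pos:
    - [0,0,0]
    - [0,0,0]
    - [0,0,0]
    - [0,0,-0.03]
    - [0,0,-0.1]
    - [0,0,-0.2]
    - [0,0,-0.3]
    - [0,0,-0.3]
  turn:
    - [0,0,0]
    - [0,0,0]
    - [0,0,0]
    - [0,0,0]
    - [0,0,0]
    - [0,0,0]
    - [0,0,0]
    - [0,0,0]
  claw: [0,-0.3,-0.3,-0.3,-0.4,-1,-1,-1]

```text
clock: 8.1
position: [0.4469, -0.0608, 0.1332]
ee_rot: [0.005, 0.583, 0.813, 0.002]
contact_force: [-0.3, -0.7, -0.5]
width: 0.0856
gripper_force: 0.0
```

```bash
python3 - <<'E'
from h import *
for c in('top','scene'):
    d=manip.get_image(c); W=cloud(d)
    for n,(x,y),lo,hi in(('float',(.444,-.06),.028,.04),('ring',(.645,-.03),.015,.025)):
        k=(np.hypot(W[...,0]-x,W[...,1]-y)<.045)&(W[...,2]>lo)&(W[...,2]<hi)
        if k.sum()>10: print(c,n,k.sum(),cv2.minAreaRect((W[k][:,:2]*1e3).astype(np.float32))[:2],W[k][:,2].mean())
go(.645,-.0305,.12)
E
```

```text
top ring 556 ((642.5814819335938, -32.26668167114258), (59.44843292236328, 60.40471267700195)) 0.019246132517697943
scene float 184 ((444.6892395019531, -56.52840042114258), (43.08894729614258, 40.204071044921875)) 0.03133713691734564
scene ring 379 ((644.5296630859375, -29.209762573242188), (61.65229797363281, 60.4829216003418)) 0.019045722488514768
t 8.2 pos [ 0.4435 -0.0598  0.1292] w 0.0855 gf 0.0 F [-0.1  0.8 -0.5] | shift [-0.0925  0.5006  0.024 ] turn [0.004 0.002 0.001]
```

The float is seated, with its top at about 32 mm. Next is the ring.

Request:
carry_out:
  delta_pos:
    - [-0.09,0.497,0]
    - [-0.09,0.497,0]
    - [-0.09,0.497,0]
    - [-0.09,0.497,0]
    - [-0.09,0.497,0]
    - [-0.09,0.497,0.1]
    - [-0.09,0.497,0.2]
    - [-0.09,0.497,0.24]
  turn:
    - [0,0,0]
    - [0,0,0]
    - [0,0,0]
    - [0,0,0]
    - [0,0,0]
    - [0,0,0]
    - [0,0,0]
    - [0,0,0]
  claw: [-1,-1,-1,-1,-1,-1,-1,-1]

```text
clock: 9.0
position: [0.6378, -0.0293, 0.0263]
ee_rot: [-0.005, 0.583, 0.813, -0.003]
contact_force: [-0.8, 0.5, -0.0]
width: 0.0858
gripper_force: 0.0
```

```bash
python3 -c "
from h import *
go(.6435,-.0308,.000)"
```

```text
t 9.0 pos [ 0.6378 -0.0293  0.0263] w 0.0858 gf 0.0 F [-0.8  0.5 -0. ] | shift [-0.0085  0.0129  0.0657] turn [-0.019 -0.01   0.001]
```

Request:
carry_out:
  delta_pos:
    - [0,0,0.04]
    - [0,0,0.07]
    - [0,0,0.083]
    - [0,0,0.083]
    - [0,0,0.083]
    - [0,0,0.083]
    - [0,0,0.083]
    - [0,0,0.083]
    - [0,0,0.083]
  turn:
    - [0,0,0]
    - [0,0,0]
    - [0,0,0]
    - [0,0,0]
    - [0,0,0]
    - [0,0,0]
    - [0,0,0]
    - [0,0,0]
    - [0,0,0]
  claw: [-1,-1,-1,-1,1,1,1,1,1]
  force: 50

```text
clock: 9.9
position: [0.6437, -0.0301, 0.0006]
ee_rot: [0.001, 0.583, 0.813, 0.001]
contact_force: [-0.1, -0.7, 5.6]
width: 0.0596
gripper_force: 57.1
```

```bash
python3 -c "
from h import *
go(.6435,-.0308,.000)"
```

```text
t 9.9 pos [ 6.437e-01 -3.010e-02  6.000e-04] w 0.0596 gf 57.1 F [-0.1 -0.7  5.6] | shift [-0.0015 -0.0011  0.0015] turn [0.004 0.002 0.001]
```

Request:
carry_out:
  delta_pos:
    - [0,0,-0.04]
    - [0,0,-0.12]
    - [0,0,-0.22]
    - [0,0,-0.25]
    - [0,0,-0.25]
  turn:
    - [0,0,0]
    - [0,0,0]
    - [0,0,0]
    - [0,0,0]
    - [0,0,0]
  claw: [1,1,1,1,1]

```text
clock: 10.4
position: [0.6441, -0.03, 0.1008]
ee_rot: [0.002, 0.583, 0.813, 0.001]
contact_force: [0.4, 0.4, -4.3]
width: 0.0592
gripper_force: 56.1
```

```bash
python3 -c "
from h import *
go(.6055,-.2175,.1)"
```

```text
t 10.4 pos [ 0.6441 -0.03    0.1008] w 0.0592 gf 56.1 F [ 0.4  0.4 -4.3] | shift [-0.4129 -0.2418  0.0018] turn [0.007 0.003 0.001]
```

Request:
carry_out:
  delta_pos:
    - [-0.1,-0.06,0]
    - [-0.2,-0.12,0]
    - [-0.3,-0.18,0]
    - [-0.37,-0.217,0]
    - [-0.413,-0.242,0]
    - [-0.413,-0.242,0]
    - [-0.413,-0.242,0]
    - [-0.413,-0.242,0]
  turn:
    - [0,0,0]
    - [0,0,0]
    - [0,0,0]
    - [0,0,0]
    - [0,0,0]
    - [0,0,0]
    - [0,0,0]
    - [0,0,0]
  claw: [1,1,1,1,1,1,1,1]

```text
clock: 11.2
position: [0.6035, -0.216, 0.0976]
ee_rot: [-0.002, 0.582, 0.813, 0.0]
contact_force: [0.0, -0.2, -3.5]
width: 0.0591
gripper_force: 56.1
```

```bash
python3 - <<'E'
from h import *
d=snap('wrist','w3')
print([(np.round(r['point'],4).tolist(),round(r['score'],2)) for r in manip.place_of('wrist','pin_plate')+manip.place_of('top','pin_plate')+manip.place_of('scene','pin_plate')])
def px(p):
    c=d['world_to_cam']@np.r_[p,1]; th=np.arctan2(np.hypot(c[0],c[1]),c[2]); k=d['fx']*th/np.hypot(c[0],c[1]); return np.round([d['cx']+k*c[0],d['cy']+k*c[1]],1)
print(px((.6055,-.2175,.005)),px((.6055,-.2175,.017)))
go(.6055,-.2175,.0055)
E
```

```text
[([0.6036, -0.2192, 0.0003], 0.58), ([0.6053, -0.2155, 0.0002], 0.95), ([0.6021, -0.2152, 0.0039], 0.87)]
[286.  222.5] [286.1 228. ]
t 11.4 pos [ 0.6044 -0.2163  0.0991] w 0.0591 gf 56.1 F [ 0.9  0.2 -4. ] | shift [-0.0038  0.0017  0.2339] turn [-0.    -0.001  0.004]
```

View pics/w3.png

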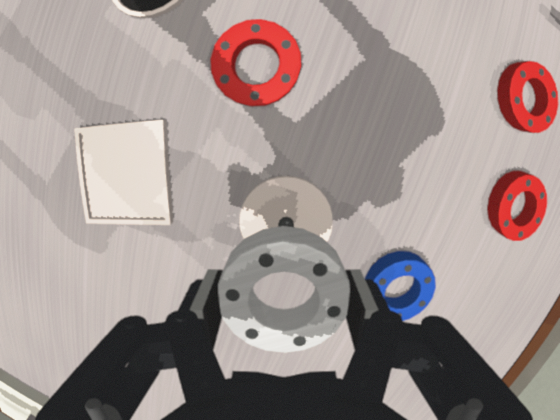

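The plate and pin are at (286,222), as predicted. Now lowering the ring.

Request:
carry_out:
  delta_pos:
    - [-0.003,0.002,0.08]
    - [-0.003,0.002,0.16]
    - [-0.003,0.002,0.2]
    - [-0.003,0.002,0.22]
    - [-0.003,0.002,0.232]
    - [-0.003,0.002,0.236]
    - [-0.003,0.002,0.236]
    - [-0.003,0.002,0.236]
  turn:
    - [0,0,0]
    - [0,0,0]
    - [0,0,0]
    - [0,0,0]
    - [0,0,0]
    - [0,0,0]
    - [0,0,0]
    - [0,0,0]
  claw: [1,1,1,1,1,1,1,1]

```text
clock: 12.2
position: [0.6063, -0.2188, 0.0059]
ee_rot: [0.001, 0.583, 0.813, 0.0]
contact_force: [-0.1, 0.4, -3.7]
width: 0.0594
gripper_force: 56.1
```

Request:
carry_out:
  delta_pos:
    - [0,0,0.003]
    - [0,0,0.004]
    - [0,0,0.004]
    - [0,0,0.004]
    - [0,0,0.004]
    - [0,0,0.004]
    - [0,0,-0.04]
    - [0,0,-0.13]
    - [0,0,-0.23]
    - [0,0,-0.25]
  turn:
    - [0,0,0]
    - [0,0,0]
    - [0,0,0]
    - [0,0,0]
    - [0,0,0]
    - [0,0,0]
    - [0,0,0]
    - [0,0,0]
    - [0,0,0]
    - [0,0,0]
  claw: [1,1,1,-0.7,-0.7,-0.7,-0.7,-1,-1,-1]

```text
clock: 13.2
position: [0.6085, -0.2198, 0.1099]
ee_rot: [0.005, 0.583, 0.813, 0.001]
contact_force: [1.2, -0.6, 1.0]
width: 0.0855
gripper_force: 0.0
```

```bash
python3 -c "
from h import *
d=manip.get_image('scene'); W=cloud(d)
k=(np.hypot(W[...,0]-.607,W[...,1]+.216)<.045)&(W[...,2]>.014)&(W[...,2]<.035)
print(k.sum(),cv2.minAreaRect((W[k][:,:2]*1e3).astype(np.float32))[:2],np.median(W[k][:,2]))
go(.636,.1115,.1)"
```

```text
390 ((607.622802734375, -216.22813415527344), (61.504615783691406, 60.630714416503906)) 0.023134403740967313
t 13.25 pos [ 0.6079 -0.2195  0.1092] w 0.0854 gf 0.0 F [ 1.1 -0.6  0.1] | shift [0.7614 0.3321 0.0207] turn [0.011 0.011 0.001]
```

Request:
carry_out:
  delta_pos:
    - [0.757,0.335,0]
    - [0.757,0.335,0]
    - [0.757,0.335,0]
    - [0.757,0.335,0]
    - [0.757,0.335,0]
    - [0.757,0.335,0]
    - [0.757,0.335,0]
    - [0.757,0.335,0]
    - [0.757,0.335,0]
    - [0.757,0.335,0]
  turn:
    - [0,0,0]
    - [0,0,0]
    - [0,0,0]
    - [0,0,0]
    - [0,0,0]
    - [0,0,0]
    - [0,0,0]
    - [0,0,0]
    - [0,0,0]
    - [0,0,0]
  claw: [-1,-1,-1,-1,-1,-1,-1,-1,-1,-1]

```text
clock: 14.25
position: [0.6345, 0.1104, 0.1039]
ee_rot: [-0.001, 0.583, 0.813, -0.001]
contact_force: [0.3, -0.4, 0.7]
width: 0.0854
gripper_force: 0.0
```

```bash
python3 - <<'E'
from h import *
d=snap('wrist','w4')
for q in('grommet','spacer','plinth'): print(q,[(np.round(r['point'],4).tolist(),round(r['score'],2)) for r in manip.place_of('wrist',q)][:2])
def px(p):
    c=d['world_to_cam']@np.r_[p,1]; th=np.arctan2(np.hypot(c[0],c[1]),c[2]); k=d['fx']*th/np.hypot(c[0],c[1]); return np.round([d['cx']+k*c[0],d['cy']+k*c[1]],1)
print('grom',px((.637,.112,.038)),'sp',px((.6356,.1085,.02)),'plinth',px((.4485,.1125,.025)))
go(.637,.112,.022)
E
```

```text
grommet [([0.6369, 0.1094, 0.0193], 0.77)]
spacer [([0.6375, 0.1026, -0.0013], 0.79)]
plinth [([0.4472, 0.1153, 0.0033], 0.56)]
grom [288.5 231.5] sp [284.8 226.3] plinth [ 65.2 152.1]
t 14.45 pos [0.6351 0.1101 0.1048] w 0.0851 gf 0.0 F [-0.2 -0.5  0.3] | shift [0.003  0.0061 0.2069] turn [-0.001  0.    -0.003]
```

View pics/w4.png

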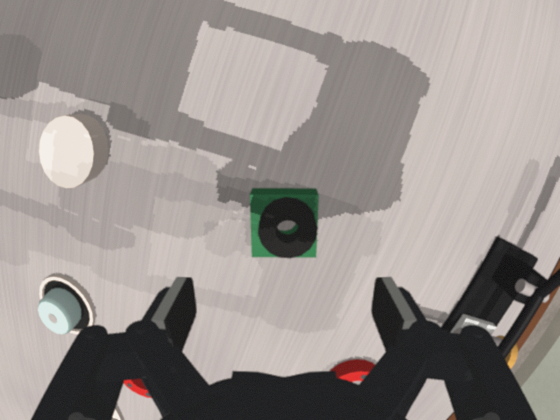

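The grommet is at (288,227), inside the spacer square centred at (284,226), which is within 3 mm of my estimate. Going down.

Request:
carry_out:
  delta_pos:
    - [0.006,0.005,0.1]
    - [0.006,0.005,0.17]
    - [0.006,0.005,0.2]
    - [0.006,0.005,0.207]
    - [0.006,0.005,0.207]
    - [0.006,0.005,0.207]
    - [0.006,0.005,0.207]
    - [0.006,0.005,0.207]
    - [0.006,0.005,0.207]
    - [0.006,0.005,0.207]
    - [0.006,0.005,0.207]
  turn:
    - [0,0,0]
    - [0,0,0]
    - [0,0,0]
    - [0,0,0]
    - [0,0,0]
    - [0,0,0]
    - [0,0,0]
    - [0,0,0]
    - [0,0,0]
    - [0,0,0]
    - [0,0,0]
  claw: [-1,-1,-1,-1,-1,1,1,1,1,1,1]
  force: 22

```text
clock: 15.55
position: [0.6369, 0.1144, 0.0234]
ee_rot: [0.001, 0.583, 0.813, 0.001]
contact_force: [-0.3, -0.6, 5.2]
width: 0.041
gripper_force: 21.9
```

Request:
carry_out:
  delta_pos:
    - [0,0,-0.03]
    - [0,0,-0.1]
    - [0,0,-0.2]
    - [0,0,-0.25]
    - [0,0,-0.25]
  turn:
    - [0,0,0]
    - [0,0,0]
    - [0,0,0]
    - [0,0,0]
    - [0,0,0]
  claw: [1,1,1,1,1]

```text
clock: 16.05
position: [0.6387, 0.1146, 0.1265]
ee_rot: [0.003, 0.583, 0.813, 0.003]
contact_force: [0.5, -0.1, -0.0]
width: 0.0407
gripper_force: 22.4
```

```bash
python3 -c "
from h import *
go(.448,.113,.12)"
```

```text
t 16.05 pos [0.6387 0.1146 0.1265] w 0.0407 gf 22.4 F [ 0.5 -0.1 -0. ] | shift [ 0.1493 -0.453   0.0125] turn [0.015 0.004 0.001]
```

Request:
carry_out:
  delta_pos:
    - [0.035,-0.11,0]
    - [0.07,-0.22,0]
    - [0.105,-0.33,0]
    - [0.13,-0.4,0]
    - [0.149,-0.45,0]
    - [0.149,-0.45,0]
    - [0.149,-0.45,0]
    - [0.149,-0.45,0]
  turn:
    - [0,0,0]
    - [0,0,0]
    - [0,0,0]
    - [0,0,0]
    - [0,0,0]
    - [0,0,0]
    - [0,0,0]
    - [0,0,0]
  claw: [1,1,1,1,1,1,1,1]

```text
clock: 16.85
position: [0.4483, 0.113, 0.1221]
ee_rot: [0.001, 0.583, 0.813, 0.0]
contact_force: [-0.2, 0.4, 0.0]
width: 0.0403
gripper_force: 22.4
```

```bash
python3 - <<'E'
from h import *
d=snap('wrist','w5')
for q in('grommet','plinth'): print(q,[(np.round(r['point'],4).tolist(),round(r['score'],2)) for r in manip.place_of('wrist',q)][:2])
def px(p):
    c=d['world_to_cam']@np.r_[p,1]; th=np.arctan2(np.hypot(c[0],c[1]),c[2]); k=d['fx']*th/np.hypot(c[0],c[1]); return np.round([d['cx']+k*c[0],d['cy']+k*c[1]],1)
print('plinth',px((.448,.113,.025)))
go(.448,.113,.0285)
E
```

```text
grommet [([0.4454, 0.108, 0.1192], 0.59)]
plinth [([0.4458, 0.1136, 0.002], 0.84)]
plinth [283.5 217.7]
t 17.0 pos [0.4478 0.1129 0.1219] w 0.0408 gf 22.4 F [ 0.5  0.8 -0.6] | shift [0.     0.0004 0.2335] turn [0.001 0.    0.   ]
```

View pics/w5.png

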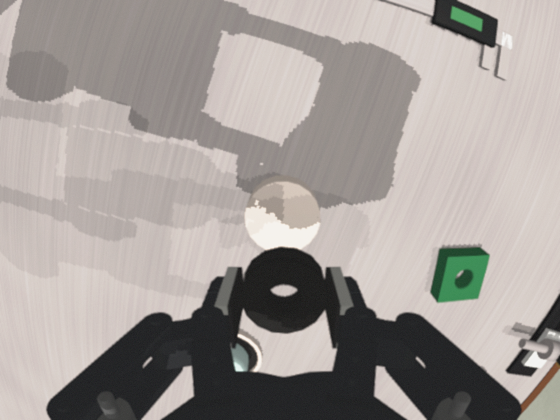

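The plinth is at (283,216), as predicted, and the grommet is level in the grip. Lowering it.

Request:
carry_out:
  delta_pos:
    - [0,0,0.08]
    - [0,0,0.15]
    - [0,0,0.2]
    - [0,0,0.22]
    - [0,0,0.231]
    - [0,0,0.236]
    - [0,0,0.236]
    - [0,0,0.236]
  turn:
    - [0,0,0]
    - [0,0,0]
    - [0,0,0]
    - [0,0,0]
    - [0,0,0]
    - [0,0,0]
    - [0,0,0]
    - [0,0,0]
  claw: [1,1,1,1,1,1,1,1]

```text
clock: 17.8
position: [0.4477, 0.1131, 0.0286]
ee_rot: [0.001, 0.583, 0.813, 0.001]
contact_force: [0.2, -0.2, -0.1]
width: 0.0405
gripper_force: 22.4
```

Request:
carry_out:
  delta_pos:
    - [0,0,0.003]
    - [0,0,0.003]
    - [0,0,0.003]
    - [0,0,0.003]
    - [0,0,0.003]
    - [0,0,-0.04]
    - [0,0,-0.12]
    - [0,0,-0.2]
    - [0,0,-0.2]
  turn:
    - [0,0,0]
    - [0,0,0]
    - [0,0,0]
    - [0,0,0]
    - [0,0,0]
    - [0,0,0]
    - [0,0,0]
    - [0,0,0]
    - [0,0,0]
  claw: [1,1,-0.3,-0.4,-0.4,-0.4,-1,-1,-1]

```text
clock: 18.7
position: [0.4498, 0.1134, 0.1113]
ee_rot: [0.003, 0.583, 0.813, 0.003]
contact_force: [1.0, -0.9, 0.1]
width: 0.085
gripper_force: 0.0
```

```bash
python3 - <<'E'
from h import *
for c in('top','scene'):
    d=manip.get_image(c); W=cloud(d); I=d['image'].astype(int)
    for n,(x,y),lo,hi in(('grommet',(.448,.113),.037,.048),('spacer',(.636,.109),.015,.025)):
        k=(np.hypot(W[...,0]-x,W[...,1]-y)<.045)&(W[...,2]>lo)&(W[...,2]<hi)
        if k.sum()>10: print(c,n,k.sum(),cv2.minAreaRect((W[k][:,:2]*1e3).astype(np.float32)),np.median(W[k][:,2]))
go(.636,.1085,.1)
E
```

```text
top spacer 549 ((634.3757934570312, 106.63953399658203), (50.839229583740234, 49.89292907714844), 18.905101776123047) 0.01936732836185473
scene grommet 155 ((453.5174560546875, 113.9011459350586), (39.40555191040039, 34.561710357666016), 88.274658203125) 0.04232709322825601
scene spacer 402 ((636.3555297851562, 110.45561218261719), (51.74485778808594, 49.83719253540039), 18.371309280395508) 0.019493890221350896
t 18.8 pos [0.4469 0.113  0.1081] w 0.0856 gf 0.0 F [-0.5  0.5 -0.1] | shift [-0.1626  0.444   0.0209] turn [0.003 0.001 0.001]
```

The grommet is seated, and the spacer hasn't moved (635,108.5 mm, 18.6°).

Request:
carry_out:
  delta_pos:
    - [-0.163,0.443,0]
    - [-0.163,0.443,0]
    - [-0.163,0.443,0]
    - [-0.163,0.443,0]
    - [-0.163,0.443,0]
    - [-0.163,0.443,0.0]
    - [-0.163,0.443,0.06]
    - [-0.163,0.443,0.15]
    - [-0.163,0.443,0.2]
    - [-0.163,0.443,0.24]
    - [-0.163,0.443,0.26]
    - [-0.163,0.443,0.26]
  turn:
    - [0,0,0]
    - [0,0,0]
    - [0,0,0]
    - [0,0,0]
    - [0,0,0]
    - [0,0,0]
    - [0,0,0]
    - [0,0,0]
    - [0,0,0]
    - [0,0,0]
    - [0,0,0]
    - [0,0,0]
  claw: [-1,-1,-1,-1,-1,-1,-1,-1,-1,-1,-1,-1]

```text
clock: 20.0
position: [0.6328, 0.1082, 0.0022]
ee_rot: [-0.002, 0.583, 0.813, -0.001]
contact_force: [-0.5, -0.4, 0.3]
width: 0.0855
gripper_force: 0.0
```

Request:
carry_out:
  delta_pos:
    - [0,0,0]
    - [0,0,0]
    - [0,0,0]
    - [0,0,0]
    - [0,0,0]
    - [0,0,0]
  turn:
    - [0,0,0]
    - [0,0,0]
    - [0,0,0]
    - [0,0,0]
    - [0,0,0]
    - [0,0,0]
  claw: [1,1,1,1,1,1]
  force: 40

```text
clock: 20.6
position: [0.6363, 0.1083, 0.0051]
ee_rot: [0.001, 0.583, 0.813, 0.001]
contact_force: [-0.0, -0.1, 6.5]
width: 0.0486
gripper_force: 43.4
```

Request:
carry_out:
  delta_pos:
    - [0,0,-0.04]
    - [0,0,-0.12]
    - [0,0,-0.22]
    - [0,0,-0.25]
    - [0,0,-0.25]
    - [0,0,-0.25]
  turn:
    - [0,0,0]
    - [0,0,0]
    - [0,0,0]
    - [0,0,0]
    - [0,0,0]
    - [0,0,0]
  claw: [1,1,1,1,1,1]

```text
clock: 21.2
position: [0.6343, 0.108, 0.1024]
ee_rot: [-0.001, 0.583, 0.813, -0.001]
contact_force: [0.3, -0.3, -0.4]
width: 0.0489
gripper_force: 42.7
```

```bash
python3 -c "
from h import *
go(.467,-.2215,.11)"
```

```text
t 21.2 pos [0.6343 0.108  0.1024] w 0.0489 gf 42.7 F [ 0.3 -0.3 -0.4] | shift [-0.6459 -0.6606 -0.0179] turn [-0.004 -0.001  0.001]
```

Request:
carry_out:
  delta_pos:
    - [-0.08,-0.08,-0.03]
    - [-0.16,-0.165,-0.03]
    - [-0.24,-0.245,-0.03]
    - [-0.32,-0.33,-0.03]
    - [-0.4,-0.41,-0.03]
    - [-0.48,-0.49,-0.03]
    - [-0.56,-0.57,-0.03]
    - [-0.61,-0.625,-0.02]
    - [-0.646,-0.66,-0.02]
    - [-0.646,-0.66,-0.02]
    - [-0.646,-0.66,-0.02]
    - [-0.646,-0.66,-0.02]
  turn:
    - [0,0,0]
    - [0,0,0]
    - [0,0,0]
    - [0,0,0]
    - [0,0,0]
    - [0,0,0]
    - [0,0,0]
    - [0,0,0]
    - [0,0,0]
    - [0,0,0]
    - [0,0,0]
    - [0,0,0]
  claw: [1,1,1,1,1,1,1,1,1,1,1,1]

```text
clock: 22.4
position: [0.4682, -0.2201, 0.1107]
ee_rot: [-0.001, 0.582, 0.813, 0.0]
contact_force: [0.8, 0.1, -0.6]
width: 0.0488
gripper_force: 42.6
```

```bash
python3 - <<'E'
from h import *
d=snap('wrist','w6')
for q in('spacer','square_tray'): print(q,[(np.round(r['point'],4).tolist(),round(r['score'],2)) for r in manip.place_of('wrist',q)][:2])
def px(p):
    c=d['world_to_cam']@np.r_[p,1]; th=np.arctan2(np.hypot(c[0],c[1]),c[2]); k=d['fx']*th/np.hypot(c[0],c[1]); return np.round([d['cx']+k*c[0],d['cy']+k*c[1]],1)
print('tray',px((.467,-.2215,.006)))
go(.467,-.2215,.009)
E
```

```text
spacer [([0.4697, -0.2232, 0.1054], 0.84)]
square_tray [([0.4669, -0.2264, 0.0024], 0.84)]
tray [282.2 216.1]
t 22.55 pos [ 0.4686 -0.2203  0.1114] w 0.049 gf 42.6 F [-0.3 -0.5 -0.8] | shift [-0.0018 -0.0048  0.256 ] turn [-0.    -0.001  0.004]
```

View pics/w6.png

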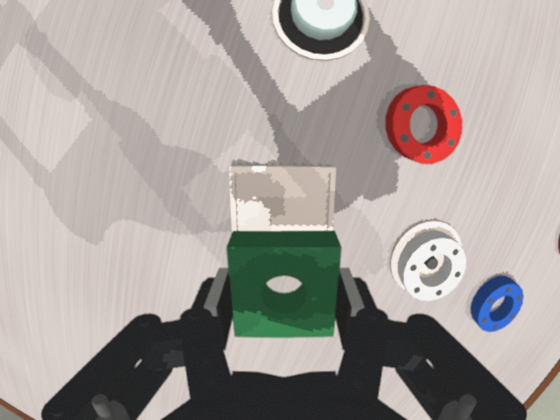

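The tray spans columns 229–335, with its centre at about (282,217). That is on target, and it's square to the spacer. Lowering.

Request:
carry_out:
  delta_pos:
    - [-0.002,-0.004,0.08]
    - [-0.002,-0.004,0.16]
    - [-0.002,-0.004,0.21]
    - [-0.002,-0.004,0.24]
    - [-0.002,-0.004,0.25]
    - [-0.002,-0.004,0.257]
    - [-0.002,-0.004,0.257]
    - [-0.002,-0.004,0.257]
  turn:
    - [0,0,0]
    - [0,0,0]
    - [0,0,0]
    - [0,0,0]
    - [0,0,0]
    - [0,0,0]
    - [0,0,0]
    - [0,0,0]
  claw: [1,1,1,1,1,1,1,1]

```text
clock: 23.35
position: [0.4678, -0.223, 0.0098]
ee_rot: [0.001, 0.583, 0.813, 0.0]
contact_force: [-0.4, -0.6, -1.1]
width: 0.049
gripper_force: 42.6
```

Request:
carry_out:
  delta_pos:
    - [0,0,0.003]
    - [0,0,0.004]
    - [0,0,0.004]
    - [0,0,0.004]
    - [0,0,0.004]
    - [0,0,0.0]
    - [0,0,-0.06]
    - [0,0,-0.15]
    - [0,0,-0.3]
    - [0,0,-0.4]
    - [0,0,-0.4]
  turn:
    - [0,0,0]
    - [0,0,0]
    - [0,0,0]
    - [0,0,0]
    - [0,0,0]
    - [0,0,0]
    - [0,0,0]
    - [0,0,0]
    - [0,0,0]
    - [0,0,0]
    - [0,0,0]
  claw: [1,1,1,-0.6,-0.6,-0.6,-0.6,-0.6,-1,-1,-1]

```text
clock: 24.45
position: [0.4712, -0.2252, 0.1759]
ee_rot: [0.007, 0.583, 0.813, 0.0]
contact_force: [0.4, -0.2, -0.1]
width: 0.0858
gripper_force: 0.0
```

Request:
carry_out:
  delta_pos:
    - [0.12,-0.3,0]
    - [0.2,-0.5,-0.1]
    - [0.2,-0.5,-0.1]
    - [0.2,-0.5,-0.1]
    - [0.2,-0.5,-0.1]
    - [0.2,-0.5,-0.1]
    - [0.2,-0.5,-0.1]
  turn:
    - [0,0,0]
    - [0,0,0]
    - [0,0,0]
    - [0,0,0]
    - [0,0,0]
    - [0,0,0]
    - [0,0,0]
  claw: [-1,-1,-1,-1,-1,-1,-1]

```text
clock: 25.15
position: [0.2522, -0.2113, 0.2087]
ee_rot: [0.001, 0.583, 0.812, 0.0]
contact_force: [0.2, -0.7, -0.1]
width: 0.0853
gripper_force: 0.0
```

```bash
python3 - <<'E'
from h import *
for c in('top','scene'):
    d=snap(c,c+'9'); W=cloud(d)
    for n,(x,y),lo,hi in(('float',(.443,-.06),.028,.04),('ring',(.606,-.218),.015,.03),('spacer',(.467,-.2215),.018,.03),('grommet',(.448,.113),.037,.048)):
        k=(np.hypot(W[...,0]-x,W[...,1]-y)<.045)&(W[...,2]>lo)&(W[...,2]<hi)
        if k.sum()>10:
            p=W[k]; A=np.c_[p[:,:2]-p[:,:2].mean(0),np.ones(len(p))]; g=np.linalg.lstsq(A,p[:,2],rcond=None)[0]
            print(c,n,k.sum(),np.round(cv2.minAreaRect((p[:,:2]*1e3).astype(np.float32))[0],1),np.median(p[:,2]),np.round(g[:2],3))
    for q in 'flange_ring spacer float grommet calliper'.split(): print(q,[(np.round(r['point'],3).tolist()) for r in manip.place_of(c,q)])
a=[cv2.imread(f'pics/{c}9.png') for c in('top','scene')]
cv2.imwrite('pics/end.png',np.hstack([cv2.resize(a[0][150:330,180:460],(400,257)),cv2.resize(a[1][90:270,140:420],(400,257))]))
print(manip.get_state()['position'])
E
```

```text
top float 416 [443.2 -61.3] 0.03153674433483428 [-0.006  0.   ]
top ring 628 [ 605.5 -220.3] 0.02429396470385048 [-0.001 -0.016]
top spacer 622 [ 467.1 -224.3] 0.0235351550443178 [ 0.009 -0.   ]
top grommet 335 [447.7 109. ] 0.04247083006091201 [-0.007 -0.01 ]
flange_ring [[0.794, -0.138, -0.002], [0.606, -0.218, -0.0], [0.763, -0.047, 0.001], [0.713, -0.242, 0.001], [0.549, -0.112, 0.002]]
spacer [[0.469, -0.221, 0.004]]
float [[0.443, -0.06, 0.004]]
grommet [[0.45, 0.112, 0.024]]
calliper [[0.515, 0.324, 0.003]]
scene float 180 [444.8 -55.4] 0.031271468136707725 [-0.006  0.   ]
scene ring 379 [ 608.4 -215.9] 0.023319266429368546 [-0.013 -0.013]
scene spacer 291 [ 468.9 -219.9] 0.022910829566700097 [-0.002  0.008]
scene grommet 184 [449.8 113.7] 0.04207320864552788 [-0.005 -0.021]
flange_ring [[0.718, -0.24, -0.002], [0.61, -0.219, 0.004], [0.799, -0.135, -0.001], [0.552, -0.109, -0.001], [0.444, 0.116, 0.004], [0.765, -0.047, 0.004]]
spacer [[0.471, -0.222, 0.002]]
float [[0.444, -0.06, 0.002]]
grommet [[0.446, 0.106, 0.024]]
calliper [[0.443, -0.06, 0.002]]
[ 0.25207606 -0.21106683  0.20878226]
```

View pics/end.png

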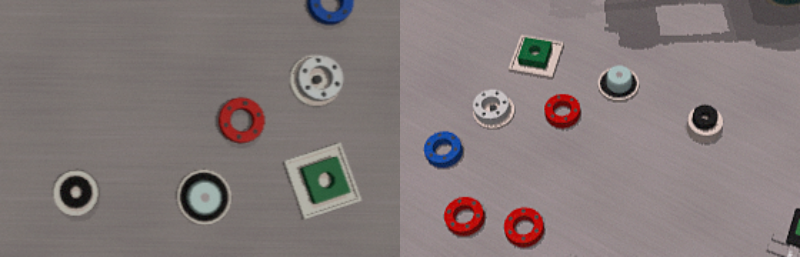

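The picture shows all four parts flat and centred: ring (317,80), spacer (325,180), float (205,197) and grommet (75,192) in the left half. Measured heights match the seats, so I'm handing in.

```bash
python3 -c "
from h import *
print(manip.sign_off())"
```

```text
the job is handed in; nothing more can be done
None
```

All four parts are set flat and centred at their stations, the float was lowered into the dish without a drop, the calliper was not touched, and the job is handed in at about 26 s (no verdict came back).

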